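# Set the stamping gauge's slide against its pin stop

### The job

Set the sliding fence of the stamping gauge: press down the ribbed spring plate in the middle of the slide to free its brake, keep it pressed and push the slide along the rail until it rests against the stop that carries the ball-topped pin (not the plain stop). Then let the plate spring up so that the slide is locked there, and move clear. Use only the fingertips, pinch and lift nothing, and leave the loose things around it where they are.

Things in the scene. Friction and masses are not known exactly. Their poses are not given: they have to be found in the camera images.
- gauge: stamping gauge fixed to the table: light wooden board 150 (x) x 400 (y) x 14 mm with a ruled scale and an aluminium rail. Origin: centre of the board's underside. The rail runs along the gauge's own y axis, its centre line at gauge x = +30 mm, its top 28 mm above the table. The board's bed is on its -x side (towards the robot). It stands turned up to about 15 degrees and at varying places; it cannot move.
- slider_mid (a point): centre of the dark steel slide (90 mm across the rail, 110 mm along it) on the upper face of its body, 44 mm above the table. At each end along the rail an upright ridge 70 mm wide across the rail and 13 mm thick stands up to 64 mm above the table; the free gap between the two ridges is 78 mm. A thin fence blade reaches from the slide over the bed, towards the robot. Axes as the gauge's.
- slider (a joint): position of the slide along the gauge's +y axis in m, 0 at the middle of the rail. Locked by a brake as long as the spring plate is up (pushing it with 20 N does not move it); with the plate down it slides with about 1 to 2 N and stops where it is left.
- plate_top (a point): centre of the upper face of the black ribbed spring plate in the middle of the slide, between the ridges: 52 mm across the rail, 56 mm along it, 55 mm above the table when up, 46 mm when fully down. Moves with the slide and the plate. Fingertips that press on it drag the slide along by friction (or by bearing on a ridge).
- plate (a joint): how far the spring plate is pressed down in m: 0 up (brake holds), 0.009 fully down. It gives under a rising force, takes about 8 N at 3 mm and about 9 to 10 N to go fully down; the brake is free once it is down by 3 mm or more, so press 5 mm or to the bottom. Springs back when let go.
- stop_pin: the stop to push to: fixed steel block on the rail, 50 mm across and 30 mm along the rail, 26 mm high, with an upright pin on top that ends in a 16 mm ball (top 86 mm above the table). Origin: centre of its underside, on the rail's top (28 mm above the table). It stands on the +y or the -y side of the slide and at varying distances. When the slide rests against it, slider_mid is 70 mm from this origin along the rail.
- stop_plain: the other stop, the same steel block without a pin, on the rail on the other side of the slide. Not the one to use.
- stamp_flower: loose wooden block stamp, 30x46x34 mm, standing on the +y end of the gauge's front bed. Bystander. Leave it alone.
- stamp_small: loose small turned hand stamp, 26 mm wide, 54 mm tall, standing on the -y end of the gauge's front bed. Bystander. Leave it alone.
- ink_tin: loose flat tin ink pad, 62x89x15 mm, on the table to the robot's right of the gauge. Bystander. Leave it alone.
- thread_spool: loose wooden thread spool, 33 mm wide, 40 mm tall, on the table behind and right of the gauge. Bystander. Leave it alone.
- wax_a: loose stick of sealing wax, 12x88x11 mm, right of the gauge. Bystander. Leave it alone.

How it is judged:
By the outcome, as a careful person would: the job done as asked, in the order asked, and still so for the second after the job is handed in, with the robot touching nothing.
It also fails if it takes over 37 s, if anything falls off the work surface, if the arm or the gripper's body presses on something with over 40 N, if the wrist force passes 120 N, or if a joint passes its speed limit or range.

### The arm

A 7-joint arm with a two-finger parallel gripper is mounted at the origin on a cart in front of the work surface, level with it; the furniture and walls round the work are solid. World frame = base frame: x ahead of the robot, y to its left, z up, the work surface at z = 0. Lengths are in m, angles in rad, forces in N, time in s.
With the tool pointing down it reaches from about 0.4 to 0.85 m from the base axis. Payload 4.5 kg.
Tool frame: the origin (TCP) lies between the finger pads; the fingertips stand 11 mm ahead of it and the grasp point (between the pads) lies 8 mm behind it (r.nose_length is the distance from the TCP to the fingertips, in m); z points along the fingers, y is the line along which they close (so a half turn about z gives the same grasp; the last joint's range is limited). The gripper opens to 88 mm and grips with 3 to 60 N. Pads are 18 mm wide; open, the fingers measure 123 mm over their backs; the gripper's body (75 mm by 187 mm) begins 45 mm behind the grasp point.
Start: joints at [1.224, 0.689, -0.195, 1.565, 0.157, 0.902, -0.215], TCP at [0.232, -0.58, 0.229] pointing down, gripper open.
Joint ranges: [-3.01, 3.01], [-0.46, 2.08], [-1.47, 1.51], [0.13, 2.56], [-1, 4.14], [0.04, 2.09], [-2.66, 2.66]. Speed limits (rad/s): [2.57, 2.57, 3.14, 3.14, 3.14, 3.14, 3.14].

### API

Orientations are given as a unit quaternion [x, y, z, w].
In Python, from plant import get_state, snapshot, camera_model, r gives the robot as it stands.
- The arm moves only by the shell command python3 -m inch 'ROWS' [FORCE]. ROWS is text: rows parted by semicolons, each of 7 numbers parted by spaces: the opening, from -1 (shut) to 1 (fully open), then the shift along the tool's x, y, z in m, then the turn, a rotation vector about the tool's x, y, z in rad. A call has 1 to 20 rows; each row shifts and turns the commanded pose from where the row before left it, along the tool's axes as they then stand; what a row does not reach is not made up. A row lasts 1/12 s, in which the tool goes at most 41.7 mm and 7.16 degrees, less where a joint would pass 70% of its speed; a pose out of reach is approached as far as the arm can. A call is refused whole if a number of a shift passes 0.0417 or a number of a turn 0.125, either way. A call with a gripper value outside its range is refused whole. The fingers move at their own pace and stop on an object; FORCE is the grip in N (left out, the last holds). Time passes only in rows, so rows that do not move let the fingers close. It gives the time, the measured TCP pose, the force, the opening and the grip force at its end, in the units of the state.
- get_state(): the state, without advancing time (a new reading comes with each control period).
- snapshot(name): name is "scene" or "top"; returns (picture, depth): 400x640x3 uint8, red, green, blue; 400x640 float32, m along the optical axis (not along the pixel's ray), 0 where there is no reading.
- camera_model(name): a dict with "intrinsics" (3x3 intrinsics, pixels), "view" (4x4, takes a point from world to camera coordinates). Camera axes: x right, y down, z forward; pixel columns grow to the right and rows downward; lengths in m; the calibration is good to about 2 mm. A picture is of the moment at which its call begins. camera_model takes no time and is no camera call.
- r.finish_job(): hands the job in; it is judged then, once.
The state is a dict: "clock": time; "q": joint angles; "qd": joint speeds; "joint_torque": joint torques, N m; "tool_pos": TCP position; "eef_rot": TCP orientation; "contact_force": force on the tool from outside, world axes, zero at the start; "moment": the same for the moment, N m; "opening": opening from 0.0 (shut) to 1.0 (fully open); "finger_force": force on a finger pad.
Only numpy, scipy, OpenCV 4.12 (cv2) and the standard library are available. Lean on these libraries where they do the work, as an engineer would, in place of code of your own. Each camera call takes 0.05 s, during which the arm holds its last target. There are 200 camera calls.

## Working session

There is one attempt and no reset: what is moved stays moved. The work goes in short steps, Python scripts to look and compute and a shell command to move; the robot and the scene stay as the last step left them, time stands still between calls to the robot, and variables do not carry over. Pictures are saved under pics/ and viewed, at most 10 in all, crops included, and the job is handed in when it is done.

```bash
mkdir -p pics; ls
cat > h.py <<'E'
import numpy as np, cv2
from plant import get_state, snapshot, camera_model, r
def cast(name,u,v,z):
    m=camera_model(name);K=np.array(m["intrinsics"]);T=np.array(m["view"])
    R,t=T[:3,:3],T[:3,3];c=-R.T@t
    d=R.T@np.linalg.inv(K)@np.array([u,v,1.]);return c+d*(z-c[2])/d[2]
def cloud(name,depth):
    m=camera_model(name);K=np.array(m["intrinsics"]);T=np.array(m["view"])
    v,u=np.mgrid[:depth.shape[0],:depth.shape[1]]
    p=np.stack([(u-K[0,2])/K[0,0]*depth,(v-K[1,2])/K[1,1]*depth,depth],-1)
    return (p-T[:3,3])@T[:3,:3]
E
python3 - <<'E'
from h import *
for n in("top","scene"):
    p,d=snapshot(n);cv2.imwrite(f"pics/{n}0.png",p[:,:,::-1]);np.savez(f"{n}0.npz",p=p,d=d)
    print(n,np.array(camera_model(n)["view"]).round(2).tolist(),np.array(camera_model(n)["intrinsics"]).tolist())
s=get_state();print(s)
E
```

```text
pics
top [[-0.01, -1.0, 0.02, -0.1], [-0.99, 0.01, -0.16, 0.58], [0.16, -0.02, -0.99, 1.08], [0.0, 0.0, 0.0, 1.0]] [[457.0111916692497, 0.0, 310.8048129720716], [0.0, 457.0111916692497, 200.29148843543402], [0.0, 0.0, 1.0]]
scene [[0.55, -0.84, 0.01, -0.39], [-0.56, -0.37, -0.74, 0.35], [0.62, 0.4, -0.68, 0.7], [0.0, 0.0, 0.0, 1.0]] [[432.3738241743307, 0.0, 320.48020247898836], [0.0, 432.3738241743307, 207.91454003082356], [0.0, 0.0, 1.0]]
{'clock': 0.1, 'q': array([ 1.22377952,  0.68990502, -0.19450834,  1.5662426 ,  0.15733637,
        0.90249667, -0.21509836]), 'qd': array([ 0.00088957, -0.00341325,  0.00204129, -0.00306419,  0.00198281,
        0.00223014, -0.00128152]), 'joint_torque': array([-3.52036179e-03, -5.28498244e+01, -1.27179433e+00, -1.53837222e+01,
       -5.26128849e-02,  1.94340952e-03,  3.52704114e-05]), 'tool_pos': array([ 0.23202584, -0.57970628,  0.22868621]), 'eef_rot': array([ 9.81918001e-01,  1.89304917e-01, -2.32729253e-04, -7.95626544e-04]), 'contact_force': array([ 0.00706348, -0.621904  ,  0.06560144]), 'moment': array([-0.01388849,  0.00892188, -0.03060512]), 'finger_force': 0.0, 'opening': 1.002836348667456}
```

View pics/top0.png

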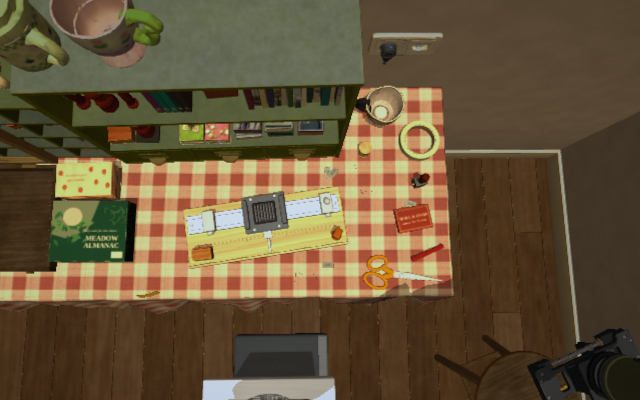

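View pics/scene0.png

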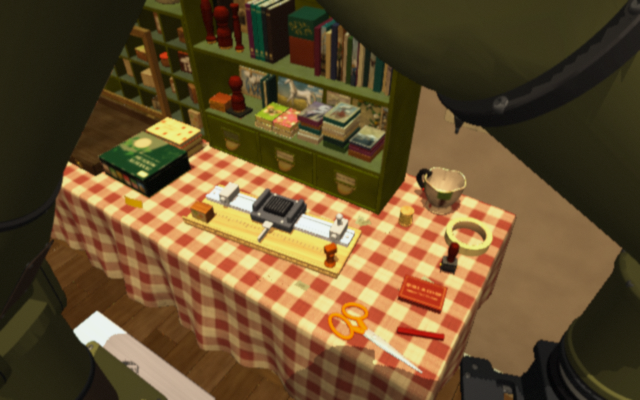

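The top view shows the slide at (265,212), the plain stop at (208,221) and the pin stop at (326,203), to the right, so on the -y side. In the scene view the block at (339,225) carries the ball, which agrees. The green cabinet stands close behind.

Run:
```python
from h import *
f=np.load("top0.npz");p,d=f["p"],f["d"];P=cloud("top",d)
hsv=cv2.cvtColor(p,cv2.COLOR_RGB2HSV)
roi=np.zeros(d.shape,bool);roi[180:275,180:352]=1
x,y,z=P[...,0],P[...,1],P[...,2]
# slide ridges/body : dark pixels
dark=roi&(hsv[...,2]<110)&(hsv[...,1]<90)&(z>.03)
n,l,st,c=cv2.connectedComponentsWithStats(dark.astype(np.uint8))
i=1+st[1:,4].argmax();m=l==i;print(st[i],c[i])
cnt=cv2.findContours(m.astype(np.uint8),0,2)[0][0]
rc=cv2.minAreaRect(cnt);print(rc)
for h in(.05,.064):print(h,[cast("top",*q,h)[:2].round(4).tolist() for q in cv2.boxPoints(rc)])
print("centre .055",cast("top",*rc[0],.055).round(4),"median z",np.median(z[m]))
rid=m&(z>.059);pr=P[rid];print("ridge pts",len(pr),pr.mean(0).round(4))
for u,v in[(208,221),(326,203),(330,198),(265,212),(265,195),(300,206),(230,218)]:print((u,v),P[v,u].round(4))
# board yellow corners
b=roi&(hsv[...,0]>15)&(hsv[...,0]<32)&(hsv[...,1]>60)&(z>.008)&(z<.022)
b=cv2.morphologyEx(b.astype(np.uint8),cv2.MORPH_OPEN,np.ones((3,3)))
pts=np.argwhere(b)[:,::-1].astype(np.float32)
rb=cv2.minAreaRect(pts);print("board",[cast("top",*q,.014)[:2].round(4).tolist() for q in cv2.boxPoints(rb)])
# cabinet front points
for u in(150,220,265,320,345):
    print(u,[P[v,u].round(3).tolist() for v in(60,95,120,150,158)])
big=cv2.resize(p[170:280,170:360],None,fx=4,fy=4,interpolation=cv2.INTER_CUBIC);cv2.imwrite("pics/crop.png",big[:,:,::-1])
```

```text
[ 242  192   46   42 1414] [263.83168317 212.26803395]
((264.21514892578125, 212.76773071289062), (36.0961799621582, 42.722049713134766), 81.46923065185547)
0.05 [[0.5838, 0.0658], [0.5988, -0.038], [0.5102, -0.0508], [0.4958, 0.0518]]
0.064 [[0.5815, 0.064], [0.5963, -0.0385], [0.5089, -0.0512], [0.4946, 0.0502]]
centre .055 [0.5462 0.0069 0.055 ] median z 0.05284212984722192
ridge pts 301 [0.547  0.0045 0.0706]
(208, 221) [0.5271 0.1425 0.0569]
(326, 203) [ 0.5645 -0.1426  0.0843]
(330, 198) [ 0.5818 -0.1545  0.0519]
(265, 212) [0.5484 0.0052 0.053 ]
(265, 195) [0.5917 0.0058 0.0463]
(300, 206) [ 0.5662 -0.0804  0.0274]
(230, 218) [0.5381 0.0948 0.0226]
board [[0.5621, 0.2206], [0.6204, -0.1796], [0.4753, -0.1981], [0.4204, 0.1949]]
150 [[0.736, 0.155, 0.477], [0.713, 0.182, 0.39], [0.697, 0.21, 0.303], [0.687, 0.267, 0.122], [0.686, 0.29, 0.053]]
220 [[0.736, 0.045, 0.476], [0.743, 0.073, 0.316], [0.697, 0.075, 0.301], [0.692, 0.109, 0.1], [0.692, 0.122, 0.024]]
265 [[0.735, -0.027, 0.477], [0.726, -0.017, 0.357], [0.697, -0.013, 0.301], [0.695, 0.003, 0.087], [0.695, 0.009, 0.012]]
320 [[0.736, -0.114, 0.475], [0.737, -0.121, 0.328], [0.697, -0.121, 0.299], [0.698, -0.131, 0.073], [0.696, -0.134, 0.001]]
345 [[0.737, -0.155, 0.475], [0.742, -0.17, 0.315], [0.7, -0.172, 0.29], [0.717, -0.199, 0.005], [0.696, -0.199, 0.001]]
```

View pics/crop.png

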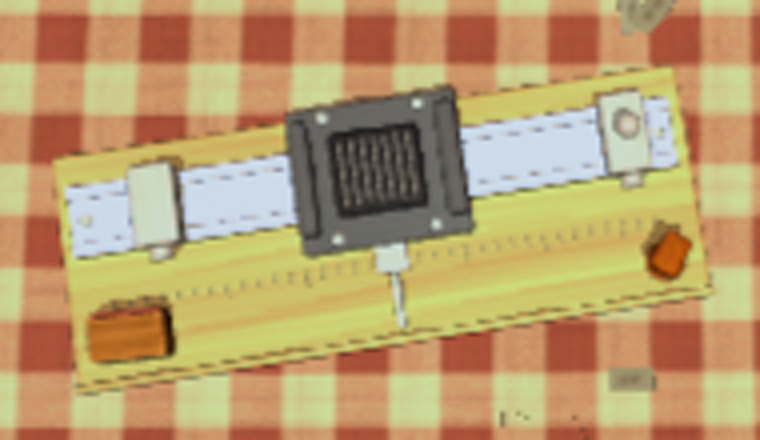

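The crop shows the plate at about px (264.7,212.5), the ball of the pin at about (326.7,200.5), and the gauge turned about 8 degrees. I'll press with the shut fingertips and set the closing axis along the rail. The tool's y axis then points in the push direction.

```bash
python3 - <<'E'
from h import *
pl=cast("top",264.7,212.5,.055);ba=cast("top",326.7,200.5,.078)
sb=cast("scene",339,218,.078)
th=np.deg2rad(8.3);g=np.array([np.sin(th),-np.cos(th)]);gx=np.array([np.cos(th),np.sin(th)])
print(pl,ba,sb);D=(ba-pl)[:2];print("along -y",D@g,"across",D@gx,"travel",D@g-.07)
E
python3 -m inch '-1 0 0 0 0 0 0.118; -1 0 0 0 0 0 0.118; -1 0.014 -0.019 0 0 0 0; -1 0.014 -0.019 0 0 0 0; -1 0.014 -0.019 0 0 0 0; -1 0.014 -0.019 0 0 0 0; -1 0.014 -0.019 0 0 0 0; -1 0.014 -0.019 0 0 0 0; -1 0.014 -0.019 0 0 0 0; -1 0.014 -0.019 0 0 0 0; -1 0.014 -0.019 0 0 0 0; -1 0.014 -0.019 0 0 0 0; -1 0.014 -0.019 0 0 0 0; -1 0.014 -0.019 0 0 0 0; -1 0.014 -0.019 0 0 0 0; -1 0.014 -0.019 0 0 0 0' 20
```

```text
[0.54687711 0.00573003 0.055     ] [ 0.57153677 -0.14474717  0.078     ] [ 0.568371   -0.14584658  0.078     ]
along -y 0.15246084834050688 across 0.0026790504039807777 travel 0.08246084834050688
clock: 1.43
tool_pos: [0.3881, -0.2876, 0.2292]
eef_rot: [0.997, 0.072, -0.0, -0.0]
contact_force: [0.1, -0.5, -0.8]
opening: 0.005
finger_force: 0.0
```

```bash
python3 -m inch '-1 0.0142 -0.0191 0 0 0 0; -1 0.0142 -0.0191 0 0 0 0; -1 0.0142 -0.0191 0 0 0 0; -1 0.0142 -0.0191 0 0 0 0; -1 0.0142 -0.0191 0 0 0 0; -1 0.0142 -0.0191 0 0 0 0; -1 0.0142 -0.0191 0 0 0 0; -1 0.0142 -0.0191 0 0 0 0; -1 0.0142 -0.0191 0 0 0 0; -1 0.0142 -0.0191 0 0 0 0; -1 0.0142 -0.0191 0 0 0 0; -1 0.0142 -0.0191 0 0 0 0; -1 0.0142 -0.0191 0 0 0 0; -1 0.0142 -0.0191 0 0 0 0; -1 0 0 0.02 0 0 0; -1 0 0 0.02 0 0 0; -1 0 0 0.02 0 0 0; -1 0 0 0.02 0 0 0; -1 0 0 0.02 0 0 0; -1 0 0 0.02 0 0 0'
python3 - <<'E'
from h import *
p,d=snapshot("scene");big=cv2.resize(p[130:300,160:400],None,fx=3,fy=3,interpolation=cv2.INTER_CUBIC);cv2.imwrite("pics/s1.png",big[:,:,::-1])
print(get_state()["tool_pos"])
E
```

```text
clock: 3.1
tool_pos: [0.5458, 0.0046, 0.1083]
eef_rot: [0.997, 0.072, -0.0, 0.0]
contact_force: [0.1, -0.4, 0.3]
opening: 0.008
finger_force: 0.0
[0.54340854 0.00455093 0.10495934]
```

View pics/s1.png

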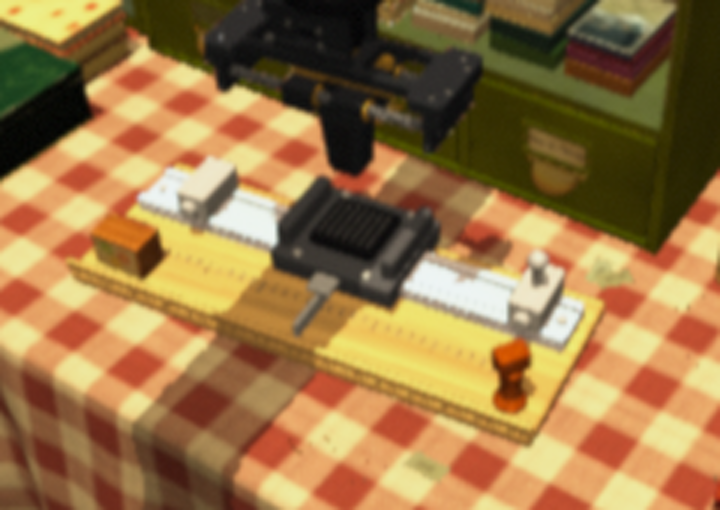

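The shut fingertips are above the plate, and both the stop with the ball (right) and the free stretch of rail beside it are clear. Next I go down in small steps.

```bash
python3 -m inch '-1 0.001 0 0.01 0 0 0; -1 0.001 0 0.01 0 0 0; -1 0.001 0 0.008 0 0 0; -1 0 0 0.004 0 0 0; -1 0 0 0 0 0 0; -1 0 0 0 0 0 0'
```

```text
clock: 3.65
tool_pos: [0.5491, 0.005, 0.0776]
eef_rot: [0.997, 0.072, 0.0, 0.0]
contact_force: [0.4, -0.8, 0.2]
opening: 0.006
finger_force: 0.0
```

```bash
python3 -m inch '-1 0 0 0.005 0 0 0; -1 0 0 0.004 0 0 0; -1 0 0 0.003 0 0 0; -1 0 0 0.002 0 0 0; -1 0 0 0 0 0 0; -1 0 0 0 0 0 0'
```

```text
clock: 4.15
tool_pos: [0.5489, 0.005, 0.0633]
eef_rot: [0.997, 0.072, -0.0, 0.0]
contact_force: [0.3, -0.5, 0.5]
opening: 0.008
finger_force: 0.0
```

```bash
python3 -m inch '-1 0 0 0.002 0 0 0; -1 0 0 0.002 0 0 0; -1 0 0 0.001 0 0 0; -1 0 0 0 0 0 0; -1 0 0 0 0 0 0'
```

```text
clock: 4.57
tool_pos: [0.5489, 0.005, 0.0583]
eef_rot: [0.997, 0.072, -0.0, 0.0]
contact_force: [-0.5, 0.2, -0.7]
opening: 0.008
finger_force: 0.0
```

Run:
```python
from h import *
print(r.nose_length);s=get_state();print(s["tool_pos"],s["contact_force"],s["moment"],s["joint_torque"].round(2))
p,d=snapshot("scene");big=cv2.resize(p[160:270,210:350],None,fx=5,fy=5,interpolation=cv2.INTER_CUBIC);cv2.imwrite("pics/s2.png",big[:,:,::-1])
```

```text
0.011
[0.54892791 0.00495645 0.05833688] [-0.49829519  0.23395783 -0.70209595] [-0.01541163  0.03865705 -0.01416433] [-1.000e-02 -5.139e+01  1.010e+00 -7.090e+00 -0.000e+00 -8.000e-02
 -0.000e+00]
```

View pics/s2.png

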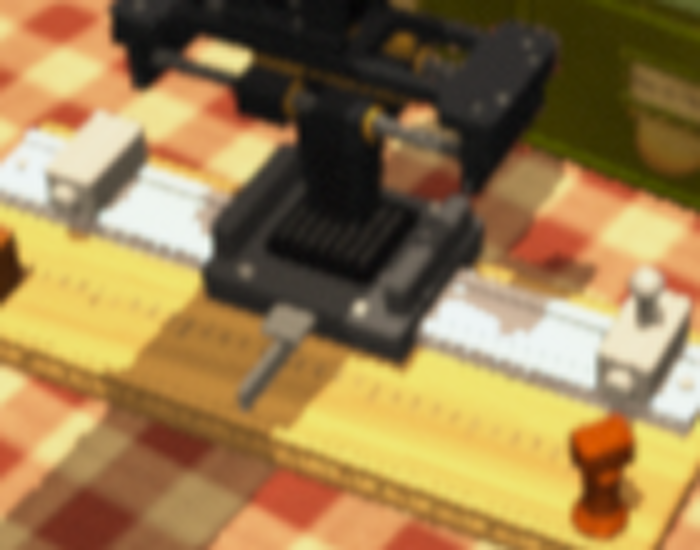

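The fingertips still seem to hover just above the plate, and there is no force yet. I'll keep going in small steps and watch the force.

```bash
python3 -m inch '-1 0 0 0.0015 0 0 0; -1 0 0 0.0015 0 0 0; -1 0 0 0 0 0 0; -1 0 0 0 0 0 0'
python3 - <<'E'
from h import *
print([cast("scene",278,203,z).round(3) for z in(.046,.055,.065)])
E
```

```text
clock: 4.95
tool_pos: [0.5489, 0.005, 0.0553]
eef_rot: [0.997, 0.072, -0.0, 0.0]
contact_force: [-0.4, -0.4, -0.4]
opening: 0.006
finger_force: 0.0
[array([0.562, 0.018, 0.046]), array([0.554, 0.011, 0.055]), array([0.545, 0.004, 0.065])]
```

```bash
python3 -m inch '-1 0 0 0.0015 0 0 0; -1 0 0 0.0015 0 0 0; -1 0 0 0 0 0 0; -1 0 0 0 0 0 0'
```

```text
clock: 5.28
tool_pos: [0.5489, 0.005, 0.0523]
eef_rot: [0.997, 0.072, -0.0, 0.0]
contact_force: [-0.6, 0.5, -0.0]
opening: 0.003
finger_force: 0.0
```

```bash
python3 -m inch '-1 0 0 0.001 0 0 0; -1 0 0 0.001 0 0 0; -1 0 0 0.001 0 0 0; -1 0 0 0 0 0 0; -1 0 0 0 0 0 0'
```

```text
clock: 5.7
tool_pos: [0.5489, 0.0049, 0.0493]
eef_rot: [0.997, 0.072, -0.0, 0.0]
contact_force: [-0.0, 0.1, -1.0]
opening: 0.006
finger_force: 0.0
```

Run:
```python
from h import *
p,d=snapshot("scene");P=cloud("scene",d)
s=np.load("scene0.npz");P0=cloud("scene",s["d"])
big=cv2.resize(p[175:240,235:325],None,fx=7,fy=7,interpolation=cv2.INTER_CUBIC);cv2.imwrite("pics/s3.png",np.clip(big[:,:,::-1].astype(float)*1.7,0,255).astype(np.uint8))
for v in range(186,222,2):print(v,P[v,278].round(4),P0[v,278].round(4))
```

```text
186 [ 0.5214 -0.0202  0.1434] [0.6536 0.0913 0.0012]
188 [ 0.5186 -0.0221  0.1407] [6.476e-01 8.680e-02 6.000e-04]
190 [ 0.521  -0.0197  0.1323] [ 0.6433  0.0836 -0.0018]
192 [ 0.5223 -0.0181  0.125 ] [ 0.6366  0.0786 -0.0016]
194 [ 0.5418 -0.0012  0.0974] [0.5904 0.04   0.0429]
196 [ 0.5418 -0.0007  0.0912] [0.5846 0.0356 0.0428]
198 [5.424e-01 3.000e-04 8.430e-02] [0.5702 0.0239 0.0526]
200 [0.5437 0.0019 0.0765] [0.5648 0.0198 0.0522]
202 [0.5423 0.0012 0.0718] [0.5564 0.0132 0.0553]
204 [ 0.5403 -0.      0.0678] [0.5514 0.0095 0.0546]
206 [0.5408 0.0009 0.0607] [0.546  0.0053 0.0546]
208 [5.397e-01 5.000e-04 5.550e-02] [5.394e-01 2.000e-04 5.590e-02]
210 [ 0.5337 -0.0041  0.0562] [ 0.5357 -0.0024  0.0538]
212 [ 0.5301 -0.0067  0.0541] [ 0.5305 -0.0064  0.0536]
214 [ 0.5272 -0.0087  0.0511] [ 0.5281 -0.008   0.05  ]
216 [ 0.5277 -0.0078  0.044 ] [ 0.5272 -0.0082  0.0446]
218 [ 0.5238 -0.0106  0.0421] [ 0.5217 -0.0124  0.0448]
220 [ 0.5162 -0.0166  0.0451] [ 0.5179 -0.0151  0.0429]
```

View pics/s3.png

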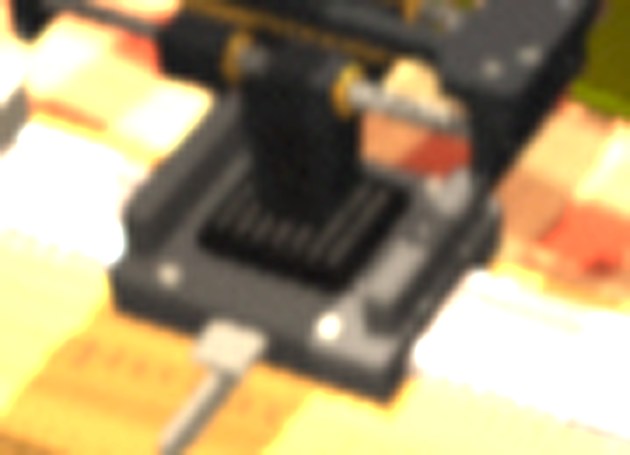

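The picture and depth show the fingertips only now meeting the plate: the finger's lower edge is at z ≈ 0.055 while the TCP reads 0.049. The shut tips therefore sit higher than the nominal 11 mm. I continue in 1 mm steps, going by force.

```bash
python3 -m inch '-1 0 0 0.001 0 0 0; -1 0 0 0.001 0 0 0; -1 0 0 0 0 0 0; -1 0 0 0 0 0 0'
```

```text
clock: 6.08
tool_pos: [0.5489, 0.005, 0.0473]
eef_rot: [0.997, 0.072, -0.0, 0.0]
contact_force: [-0.1, 0.0, -0.0]
opening: 0.003
finger_force: 0.0
```

```bash
python3 -m inch '-1 0 0 0.001 0 0 0; -1 0 0 0.001 0 0 0; -1 0 0 0 0 0 0; -1 0 0 0 0 0 0'
```

```text
clock: 6.42
tool_pos: [0.5491, 0.005, 0.0455]
eef_rot: [0.997, 0.072, 0.0, 0.0]
contact_force: [0.4, -0.4, 0.4]
opening: 0.007
finger_force: 0.6
```

```bash
python3 -m inch '-1 0 0 0.001 0 0 0; -1 0 0 0.001 0 0 0; -1 0 0 0 0 0 0; -1 0 0 0 0 0 0'; python3 -c "
from plant import *;s=get_state();print(s['joint_torque'].round(2),s['moment'])"
```

```text
clock: 6.75
tool_pos: [0.5491, 0.005, 0.0436]
eef_rot: [0.997, 0.072, 0.0, 0.0]
contact_force: [-0.5, -0.6, 4.6]
opening: 0.005
finger_force: 2.3
[ 1.000e-02 -4.951e+01  1.030e+00 -6.370e+00  1.000e-02 -2.400e-01
 -0.000e+00] [0.04230459 0.15781457 0.00206102]
```

Contact: the plate's top lies at a TCP reading of about 0.0455, with 4.6 N at 2 mm. Now I press to about 7-8 mm.

```bash
python3 -m inch '-1 0 0 0.0015 0 0 0; -1 0 0 0.0015 0 0 0; -1 0 0 0.0015 0 0 0; -1 0 0 0.0015 0 0 0; -1 0 0 0 0 0 0; -1 0 0 0 0 0 0'
```

```text
clock: 7.25
tool_pos: [0.5491, 0.005, 0.038]
eef_rot: [0.997, 0.072, 0.0, 0.0]
contact_force: [-1.7, 0.5, 8.7]
opening: 0.002
finger_force: 4.5
```

```bash
python3 -m inch '-1 0 0 0.001 0 0 0; -1 0 0 0.001 0 0 0; -1 0 0.002 0 0 0 0; -1 0 0.004 0 0 0 0; -1 0 0.004 0 0 0 0; -1 0 0.004 0 0 0 0; -1 0 0.004 0 0 0 0; -1 0 0.002 0 0 0 0; -1 0 0 0 0 0 0'
python3 - <<'E'
from h import *
p,d=snapshot("scene");P=cloud("scene",d)
cv2.imwrite("pics/s4.png",cv2.resize(p[150:290,180:380],None,fx=4,fy=4,interpolation=cv2.INTER_CUBIC)[:,:,::-1])
E
```

```text
clock: 8.0
tool_pos: [0.5522, -0.0156, 0.0368]
eef_rot: [0.997, 0.072, 0.001, 0.0]
contact_force: [-2.9, -1.5, 15.6]
opening: 0.003
finger_force: 7.8
```

View pics/s4.png

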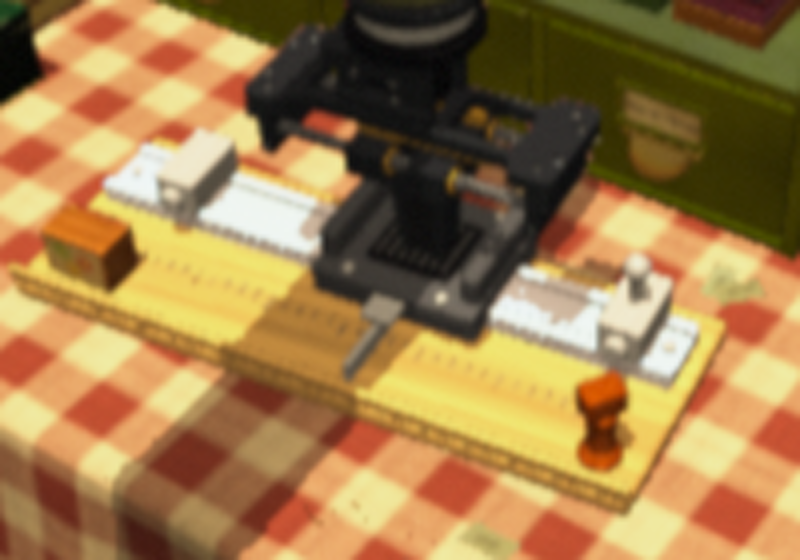

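The slide went along with the fingertips: the fence root is now at crop (383,305), and 15.6 N says the plate is at the bottom. Before the slide nears the pin I'll check the clearance between the gripper housing and the ball.

Run:
```python
from h import *
p,d=snapshot("scene");P=cloud("scene",d)
T=np.array([.5522,-.0156]);th=np.deg2rad(8.3);gx=np.array([np.cos(th),np.sin(th)]);gy=np.array([np.sin(th),-np.cos(th)])
R=P[...,:2]-T;a=R@gx;b=R@gy;z=P[...,2]
m=(abs(a)<.05)&(z>.07)&(z<.2)&(d>0)
for lo in range(-110,130,10):
    k=m&(b>lo/1e3)&(b<=(lo+10)/1e3)
    if k.sum()>5:print(lo,k.sum(),"min z %.3f p5 %.3f"%(z[k].min(),np.percentile(z[k],5)),"a %.3f..%.3f"%(a[k].min(),a[k].max()))
for v in range(210,224,2):print(v,[P[v,u].round(3).tolist() for u in(306,312,316,320)])
```

```text
-100 37 min z 0.133 p5 0.141 a -0.034..0.032
-90 125 min z 0.112 p5 0.123 a -0.035..0.037
-80 165 min z 0.110 p5 0.114 a -0.036..0.034
-70 94 min z 0.119 p5 0.125 a -0.033..0.022
-60 40 min z 0.122 p5 0.123 a -0.027..-0.014
-50 44 min z 0.122 p5 0.124 a -0.026..-0.013
-40 95 min z 0.117 p5 0.125 a -0.035..-0.012
-30 138 min z 0.116 p5 0.120 a -0.035..-0.009
-20 146 min z 0.071 p5 0.079 a -0.035..-0.005
-10 165 min z 0.070 p5 0.077 a -0.034..0.007
0 124 min z 0.070 p5 0.078 a -0.035..0.016
10 282 min z 0.071 p5 0.080 a -0.035..0.024
20 178 min z 0.105 p5 0.117 a -0.035..0.027
30 132 min z 0.115 p5 0.118 a -0.032..0.031
40 78 min z 0.120 p5 0.124 a -0.027..0.027
50 69 min z 0.122 p5 0.124 a -0.026..0.022
60 88 min z 0.123 p5 0.125 a -0.033..0.036
70 130 min z 0.112 p5 0.123 a -0.035..0.035
80 201 min z 0.109 p5 0.112 a -0.035..0.037
90 100 min z 0.133 p5 0.135 a -0.035..0.032
120 23 min z 0.070 p5 0.075 a -0.006..0.008
210 [[0.566, -0.06, 0.06], [0.591, -0.059, 0.04], [0.631, -0.044, 0.001], [0.638, -0.051, -0.001]]
212 [[0.561, -0.063, 0.059], [0.592, -0.059, 0.033], [0.627, -0.047, -0.001], [0.632, -0.055, -0.001]]
214 [[0.561, -0.063, 0.053], [0.593, -0.058, 0.025], [0.621, -0.051, -0.001], [0.627, -0.058, -0.002]]
216 [[0.563, -0.061, 0.044], [0.596, -0.056, 0.015], [0.602, -0.063, 0.014], [0.622, -0.062, -0.003]]
218 [[0.561, -0.063, 0.04], [0.578, -0.068, 0.029], [0.585, -0.075, 0.027], [0.602, -0.075, 0.014]]
220 [[0.558, -0.065, 0.037], [0.577, -0.069, 0.024], [0.579, -0.079, 0.027], [0.583, -0.087, 0.029]]
222 [[0.563, -0.061, 0.024], [0.572, -0.072, 0.023], [0.576, -0.081, 0.024], [0.58, -0.089, 0.026]]
```

The housing is at z ≈ 0.11, which clears the ball (0.086) by over 20 mm. About 61 mm of travel remain, so I push 54 mm first and then go slowly.

```bash
python3 -m inch '-1 0 0.002 0 0 0 0; -1 0 0.004 0 0 0 0; -1 0 0.004 0 0 0 0; -1 0 0.004 0 0 0 0; -1 0 0.004 0 0 0 0; -1 0 0.004 0 0 0 0; -1 0 0.004 0 0 0 0; -1 0 0.004 0 0 0 0; -1 0 0.004 0 0 0 0; -1 0 0.004 0 0 0 0; -1 0 0.004 0 0 0 0; -1 0 0.004 0 0 0 0; -1 0 0.004 0 0 0 0; -1 0 0.002 0 0 0 0; -1 0 0.002 0 0 0 0; -1 0 0 0 0 0 0'
```

```text
clock: 9.43
tool_pos: [0.56, -0.0689, 0.0369]
eef_rot: [0.997, 0.072, 0.001, 0.0]
contact_force: [-1.5, -0.3, 15.4]
opening: 0.01
finger_force: 7.6
```

```bash
python3 -m inch '-1 0 0.0015 0 0 0 0; -1 0 0.0015 0 0 0 0; -1 0 0.0015 0 0 0 0; -1 0 0.0015 0 0 0 0; -1 0 0 0 0 0 0'
```

```text
clock: 9.85
tool_pos: [0.5608, -0.0746, 0.0369]
eef_rot: [0.997, 0.072, 0.001, 0.0]
contact_force: [-2.1, -0.6, 14.9]
opening: 0.007
finger_force: 7.6
```

```bash
python3 -m inch '-1 0 0.0015 0 0 0 0; -1 0 0.0015 0 0 0 0; -1 0 0.0015 0 0 0 0; -1 0 0 0 0 0 0'
```

```text
clock: 10.18
tool_pos: [0.5613, -0.0777, 0.0368]
eef_rot: [0.997, 0.073, 0.0, -0.001]
contact_force: [-2.8, 2.1, 15.8]
opening: 0.006
finger_force: 7.9
```

```bash
python3 -m inch '-1 0 0.0015 0 0 0 0; -1 0 0.0015 0 0 0 0; -1 0 0.0015 0 0 0 0; -1 0 0 0 0 0 0'
```

```text
clock: 10.52
tool_pos: [0.5613, -0.0779, 0.0368]
eef_rot: [0.997, 0.074, -0.0, -0.003]
contact_force: [-4.0, 9.2, 18.0]
opening: 0.005
finger_force: 8.9
```

The side force rose to 9 N and the motion stalled at 84 mm of travel (82 expected): the slide is against the pin stop. I ease the push slightly, then lift straight up.

```bash
python3 -m inch '-1 0 -0.001 0 0 0 0; -1 0 -0.001 0 0 0 0; -1 0 0 0 0 0 0; -1 0 0 -0.002 0 0 0; -1 0 0 -0.002 0 0 0; -1 0 0 -0.002 0 0 0; -1 0 0 -0.002 0 0 0; -1 0 0 -0.002 0 0 0; -1 0 0 -0.002 0 0 0; -1 0 0 -0.003 0 0 0; -1 0 0 -0.005 0 0 0; -1 0 0 -0.008 0 0 0; -1 0 0 -0.01 0 0 0; -1 0 0 -0.015 0 0 0; -1 0 0 -0.02 0 0 0; -1 0 0 -0.02 0 0 0; -1 0 0 -0.02 0 0 0; -1 0 0 -0.02 0 0 0; -1 0 0 0 0 0 0'
python3 - <<'E'
from h import *
p,d=snapshot("scene")
cv2.imwrite("pics/s5.png",cv2.resize(p[150:290,180:380],None,fx=4,fy=4,interpolation=cv2.INTER_CUBIC)[:,:,::-1])
E
```

```text
clock: 12.1
tool_pos: [0.5641, -0.0816, 0.1729]
eef_rot: [0.997, 0.072, 0.004, 0.001]
contact_force: [0.3, -0.7, 0.4]
opening: 0.006
finger_force: 0.0
```

View pics/s5.png

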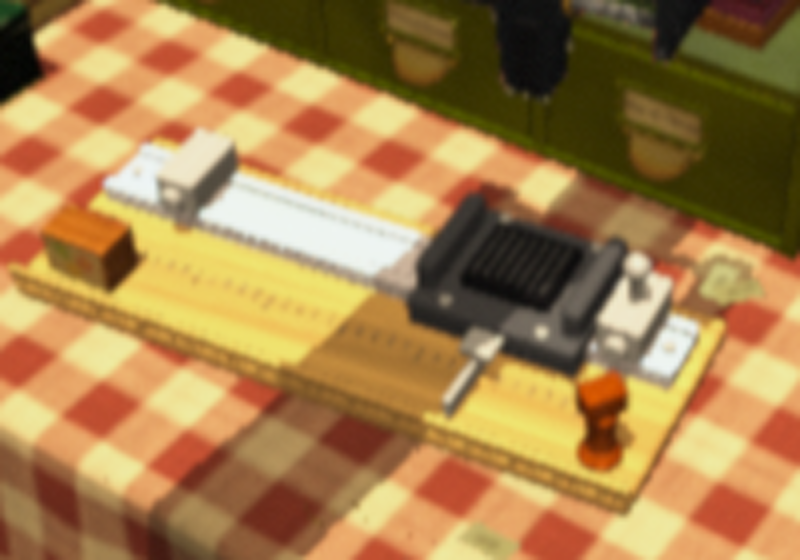

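The slide's end (crop ~(595,320)) rests on the ball-topped stop at (635,310). The plate is up, and both stamps stand where they were. The gripper is clear with no force on it.

```bash
python3 -c "
from plant import r;print(r.finish_job())"
```

```text
the job is handed in; nothing more can be done
None
```

The job is handed in: the slide rests against the ball-topped pin stop, the spring plate is up so its brake should hold it there, and the gripper is clear with nothing else seen to have moved.

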